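# Unclamp the shaken sample tray and present it to the up-looking camera

## Robot

A 7-joint arm with a two-finger parallel gripper is mounted at the origin on the work surface. World frame = base frame: x ahead of the robot, y to its left, z up, the work surface at z = 0. Lengths are in m, angles in degrees, forces in N, time in s.
With the tool pointing down it reaches from about 0.4 to 0.875 m from the base axis. Payload 6.5 kg.
Tool frame: the origin (TCP) lies on the mounting face of the last link; the fingertips stand 166 mm ahead of it and the grasp point (between the pads) lies 147 mm ahead of it; z points along the fingers, y is the line along which they close (so a half turn about z gives the same grasp; the last joint's range is limited). The gripper opens to 88 mm and grips with 3 to 60 N. Pads are 18 mm wide; open, the fingers measure 123 mm over their backs; the gripper's body (75 mm by 187 mm) begins 45 mm behind the grasp point.
Start: joints at [61.295, 30.733, -0.252, 88.115, 0.149, 61.152, -4.079], TCP at [0.274, -0.59, 0.405] pointing down, gripper open.
Joint ranges: [-154.64, 154.64], [-21.42, 123.67], [-72.66, 72.17], [13.99, 137.28], [-74.86, 254.86], [10.95, 109.41], [-158.01, 158.01]. Speed limits (degrees/s): [136.94, 136.94, 180, 180, 180, 180, 180].

## Interface

Orientations are given as a 3x3 rotation matrix whose columns are the frame's x, y, z axes.
In Python, from workcell import get_state, capture, hand_in gives the robot as it stands.
- The arm moves only by the tool apply_moves, never from a script. Its argument "commands" is a list of rows, each a list of 3 entries, a list of its own where there are three numbers: the turn, a rotation vector about the tool's x, y, z in shares of pi rad (1.0 is pi rad), then the shift along the tool's x, y, z in shares of 800 mm (1.0 is 800 mm), then the closure, from 0 (fully open) to 1 (shut). A call has 1 to 20 rows; each row is the pose to reach, as a shift and turn from the pose commanded when the call began, along the tool's axes at that moment; what a row does not reach only later rows make up. A row lasts 1/10 s, in which the tool goes at most 50 mm and 8.59 degrees, less where a joint would pass 70% of its speed; a pose out of reach is approached as far as the arm can. Shift and turn numbers lie between -1 and 1, and a call with a number outside is refused. A call with a gripper value outside its range is refused whole. The fingers move at their own pace and stop on an object; "force" is the grip in N (left out, the last holds). Time passes only in rows, so rows that repeat a pose let the fingers close. It gives the time, the measured TCP pose, the force, the opening and the grip force at its end, in the units of the state.
- get_state(): the state, without advancing time (a new reading comes with each control period).
- capture(name): name is "scene" or "side" or "wrist"; returns a dict with "img" (480x640x3 uint8, red, green, blue), "mtx" (3x3 intrinsics, pixels), "rvec" (rotation vector, rad) and "tvec" (3), from world to camera coordinates, as OpenCV has them. Camera axes: x right, y down, z forward; pixel columns grow to the right and rows downward; lengths in m; the calibration is good to about 2 mm. A picture is of the moment at which its call begins. There is no depth.
- hand_in(): hands the job in; it is judged then, once.
The state is a dict: "clock": time; "q": joint angles; "qd": joint speeds; "tau": joint torques, N m; "position": TCP position; "tool_rot": TCP orientation; "ft_force": force on the tool from outside, world axes, zero at the start; "ft_torque": the same for the moment, N m; "opening": opening from 0.0 (shut) to 1.0 (fully open); "gripper_force": force on a finger pad.
Only numpy, scipy, OpenCV 4.12 (cv2) and the standard library are available. Lean on these libraries where they do the work, as an engineer would, in place of code of your own. Each camera call takes 0.05 s, during which the arm holds its last target. There are 200 camera calls.

## Task

The transit shake test is over: turn the three red clamp knobs anticlockwise to their end stops, with the sample tray still lying on the tester. Then lift the tray by its sides, never touching the orange ball and keeping the tray level so that the ball stays in its shallow pocket, and carry it over to the up-looking inspection camera without disturbing the boxes and the tape. Finish while still holding it there, level and still, with the ball's pocket centred over the lens and the tray's underside about 100 mm above it, so that the camera can photograph the underside of the pocket.

Things in the scene. Friction and masses are not known exactly. Their poses are not given: they have to be found in the camera images.
- tray: Grey board insert tray, a plain block 56 wide (x), 160 long (y), 20 mm high, about 120 g; origin centre of underside, z up. Top: round pocket 30 mm across, 4.5 mm deep, 45 mm from the middle to +y, with the loose ball; empty square recess 37 mm wide 48 mm to -y. Grip it at its plain middle (24 mm either way) across the 56 mm width; its long sides are free down to the mat.
- tray_pocket (a point): Centre of the floor of the tray's ball pocket: tray frame (0, +45, +15.5) mm.
- tray_under (a point): Point on the tray's underside straight below the middle of the pocket: tray frame (0, +45, 0) mm.
- ball_center (a point): Centre of the loose orange resin ball, 34 mm in diameter, about 33 g. It rests on the pocket floor, 17 mm above tray_pocket, and can roll about 3 mm each way; it rolls over the pocket's rim if the tray tips some 40 degrees or is jerked.
- shaker: Vibration tester, fixed, standing still: blue housing 210 (x) by 280 (y) mm, aluminium platform 190 by 270 mm with a grey mat, its top 92 mm above the bench; origin centre of underside, z up. The tray lies mid-mat, long axis along the tester's y, ball end to +y. Clamp a at (0, -98), b at (34, 98), c at (-34, 98) mm in this frame.
- clamp_a (a joint): Red wing knob on a captive quarter-turn clamp bolt of the tester: 0 to 1.4 rad, growing anticlockwise seen from above. Near 0 its steel finger lies over the tray's -y end (the end without the ball); at 1.4 it meets its end stop, the finger swung clear. Stiff (about 0.06 N m), stays where it is left; it only turns and cannot come off.
- clamp_b (a joint): Red wing knob on a captive quarter-turn clamp bolt of the tester: 0 to 1.4 rad, growing anticlockwise seen from above. Near 0 its steel finger lies over the tray's +x corner of the ball end; at 1.4 it meets its end stop, the finger swung clear. Stiff (about 0.06 N m), stays where it is left; it only turns and cannot come off.
- clamp_c (a joint): Red wing knob on a captive quarter-turn clamp bolt of the tester: 0 to 1.4 rad, growing anticlockwise seen from above. Near 0 its steel finger lies over the tray's -x corner of the ball end; at 1.4 it meets its end stop, the finger swung clear. Stiff (about 0.06 N m), stays where it is left; it only turns and cannot come off.
- clamp_a_grip (a point): On the turning axis of clamp a, 52 mm above the mat. Its wing is a bar 36 long, 12 thick, from 30 to 54 mm above the mat, over a boss 22 mm across. x axis (turns with it): along the wing and the steel finger below it (30 mm long from the axis, 12 wide, 2 mm over the tray); z up. Swings its finger from the tester's +y towards -x.
- clamp_b_grip (a point): On the turning axis of clamp b, 52 mm above the mat. Its wing is a bar 36 long, 12 thick, from 30 to 54 mm above the mat, over a boss 22 mm across. x axis (turns with it): along the wing and the steel finger below it (30 mm long from the axis, 12 wide, 2 mm over the tray); z up. Swings its finger beside the tray's long +x side.
- clamp_c_grip (a point): On the turning axis of clamp c, 52 mm above the mat. Its wing is a bar 36 long, 12 thick, from 30 to 54 mm above the mat, over a boss 22 mm across. x axis (turns with it): along the wing and the steel finger below it (30 mm long from the axis, 12 wide, 2 mm over the tray); z up. Swings its finger to point about along the tester's +x, beyond the tray's end.
- camera: Up-looking inspection camera, fixed: grey housing 110 by 110 by 50 mm with a dark round ring-light housing 104 mm across on it, a white ring and a glass lens in the middle; 64 mm high in all; origin at the centre of its underside, z up.
- camera_lens (a point): Centre of the camera's lens glass, on its very top, 64 mm above the bench.
- box_base: Bystander: loose open grey gift box, 100 by 120 by 45 mm high; origin at the centre of its underside.
- box_lid: Bystander: loose grey box lid, closed side up, 100 by 120 by 30 mm high; origin at the centre of its underside.
- tape: Bystander: loose amber roll of tape lying flat, 90 mm across, 25 mm high; origin at the centre of its underside.
- ball: The same orange ball, as a body; its origin lies on its skin and turns as it rolls, so use ball_center.
Not all that is in view belongs to the job. Leave any blue or purple look-alike of the tray alone.

How it is judged:
By the outcome, as a careful person would: the job done as asked, in the order asked, and still so for the second after the job is handed in, while the arm keeps its last pose, push and grip.
It also fails if it takes over 70 s, if anything falls off the work surface, if the arm or the gripper's body presses on something with over 40 N, if the wrist force passes 120 N, or if a joint passes its speed limit or range.

## Working session

There is one attempt and no reset: what is moved stays moved. The work goes in short steps, Python scripts to look and compute and a tool call to move; the robot and the scene stay as the last step left them, time stands still between calls to the robot, and variables do not carry over. Pictures are saved under pics/ and viewed, at most 10 in all, crops included, and the job is handed in when it is done.

Besides the shell and the picture viewer there is one more tool, called after ">>>" as name(argument=value, ...), one argument or row to a line, values as JSON. apply_moves: Moves the arm, as the interface text tells. Its arguments: {"type":"object","properties":{"commands":{"type":"array","items":{"type":"array"}},"force":{"type":"number"}},"required":["commands"]}

```bash
mkdir -p pics; ls
python3 - <<'E'
from workcell import get_state,capture
import cv2,numpy as np
s=get_state();print(s['clock'],s['position'],np.round(s['tool_rot'],3).tolist(),s['opening'])
for n in("scene","side"):
    c=capture(n);cv2.imwrite(f'pics/{n}0.png',c['img'][...,::-1]);np.savez(f'{n}.npz',**{k:c[k] for k in('img','mtx','rvec','tvec')})
    print(n,np.round(np.array(c['mtx']).ravel(),1),c['rvec'],c['tvec'], -cv2.Rodrigues(np.array(c['rvec']))[0].T@np.array(c['tvec']))
E
```

```text
pics
0.0 [ 0.2736658  -0.58922678  0.40386427] [[0.907, 0.421, -0.001], [0.421, -0.907, 0.001], [-0.0, -0.002, -1.0]] 0.9956168006499543
scene [450.6   0.  315.5   0.  450.6 241.    0.    0.    1. ] [ 1.68766712  1.83943302 -0.74800795] [ 0.0340016  -0.27438758  1.64150567] [1.35465714 0.06045456 0.96552307]
side [542.8   0.  315.4   0.  542.8 238.2   0.    0.    1. ] [ 0.878706   -2.49588034  1.14210585] [0.40159071 0.29643921 1.33617965] [-0.17601236  0.8958791   1.09587758]
```

View pics/scene0.png

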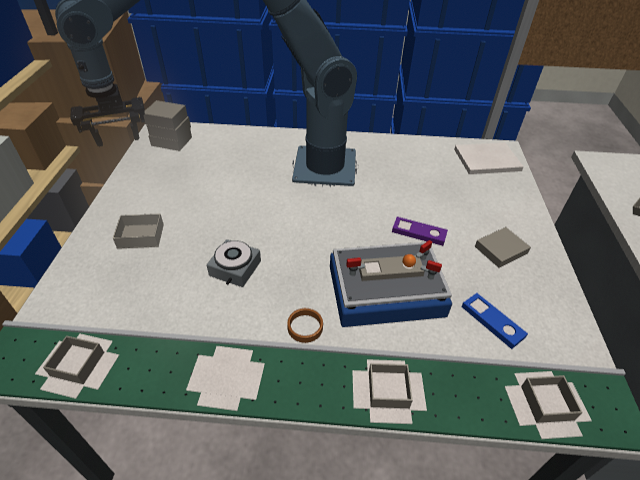

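View pics/side0.png

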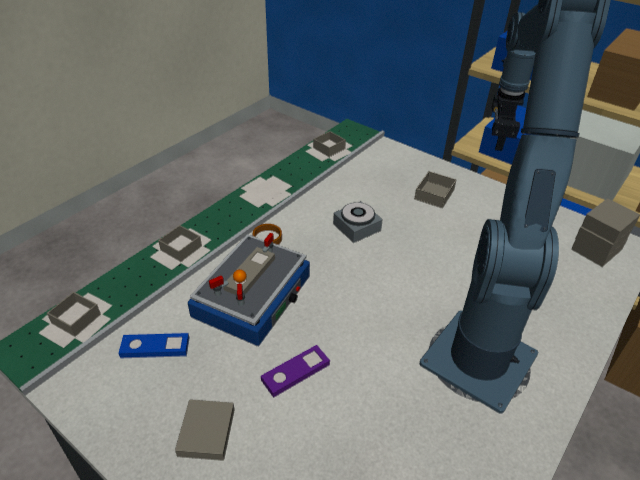

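The scene view shows the tester at about (390,283), the camera at (234,258), the tape at (305,324), the box base at (138,230) and the lid at (502,246). The side view shows the tester near (250,288). I'll enlarge both.

Run:
```python
import cv2
a=cv2.imread('pics/scene0.png')[230:330,320:460];b=cv2.imread('pics/side0.png')[220:350,180:320]
cv2.imwrite('pics/a1.png',cv2.resize(a,None,fx=5.5,fy=5.5,interpolation=cv2.INTER_CUBIC))
cv2.imwrite('pics/b1.png',cv2.resize(b,None,fx=4.5,fy=4.5,interpolation=cv2.INTER_CUBIC))
```

```text
(no output)
```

View pics/a1.png

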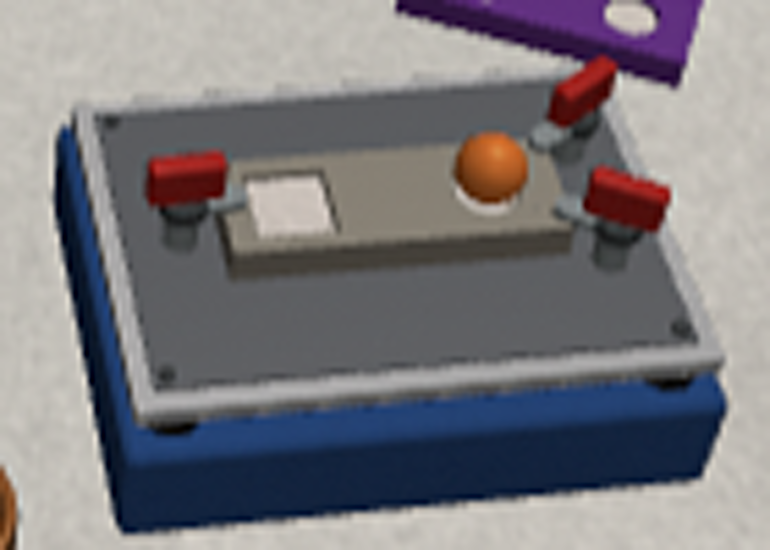

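View pics/b1.png

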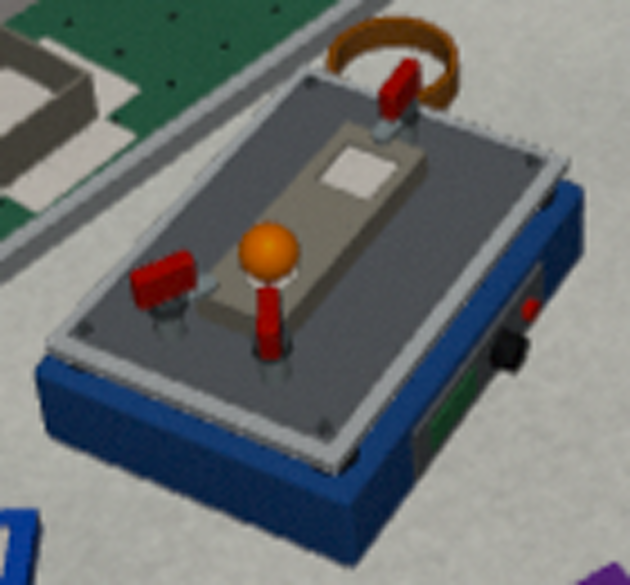

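The crops show the clamps closed on the tray. Wing centres in the scene crop are a (187,180), b (627,200), c (583,92); in the side crop a (399,90), b (164,279), c (268,323). The ball is at (491,167) and (269,251). Next I'll fit the poses.

```bash
cat > h.py <<'E'
import numpy as np,cv2
from scipy.optimize import least_squares
def load(n): return np.load(f'{n}.npz')
def proj(c,P): return cv2.projectPoints(np.atleast_2d(np.asarray(P,float)),c['rvec'],c['tvec'],np.array(c['mtx'],float),None)[0][:,0]
def w(p,P):  # p=x,y,yaw
    c,s=np.cos(p[2]),np.sin(p[2]);P=np.atleast_2d(P).astype(float)
    return np.c_[p[0]+c*P[:,0]-s*P[:,1],p[1]+s*P[:,0]+c*P[:,1],P[:,2]]
def fit(obs,p0):  # obs: list of (cam, pts3, pix)
    f=lambda p:np.concatenate([(proj(c,w(p,P))-np.array(q)).ravel() for c,P,q in obs])
    r=least_squares(f,p0,loss='soft_l1');return r.x,f(r.x)
E
python3 - <<'E'
from h import *
A=load('scene');B=load('side')
sa=lambda q:(np.array(q)+.5)/5.5-.5+[320,230]
sb=lambda q:(np.array(q)+.5)/4.5-.5+[180,220]
k=np.array([[0,-.098,.134],[.034,.098,.134],[-.034,.098,.134]])
pc=np.array([[-.095,-.135,.092],[.095,-.135,.092],[.095,.135,.092],[-.095,.135,.092]])
np.set_printoptions(precision=4,suppress=True)
obs=[(A,k,sa([(187,180),(627,200),(583,92)])),(B,k,sb([(399,90),(164,279),(268,323)])),
(A,pc[:3],sa([(80,105),(142,410),(720,360)])),(B,pc,sb([(312,68),(568,160),(335,466),(50,343)]))]
p,r=fit(obs,[.75,.2,0]);print('tester',p,np.degrees(p[2]));print(r.reshape(-1,2).round(1).tolist())
tc=np.array([[.028,-.08,.112],[.028,.08,.112],[-.028,-.08,.112],[-.028,.08,.112]])
t,r=fit([(A,tc[:3],sa([(232,255),(570,237),(228,160)])),(B,tc[[0,2,3]],sb([(350,125),(427,157),(277,333)]))],p)
print('tray',t,np.degrees(t[2]));print(r.reshape(-1,2).round(1).tolist())
def tri(q1,q2):
    f=lambda X:np.r_[proj(A,X)[0]-q1,proj(B,X)[0]-q2];s=least_squares(f,[.7,0,.1]);return s.x,s.cost
print('ball',tri(sa((491,167)),sb((269,251))),'exp',w(t,[[0,.045,.1245]]))
print('lens',tri([233,254],[357.5,212]))
for P in k: print(w(p,[P]))
E
```

```text
tester [0.5709 0.2032 0.2031] 11.633977025208303
[[0.2, 0.1], [0.2, 0.2], [0.2, 0.3], [0.2, -0.1], [-0.1, 0.2], [0.2, -0.2], [-1.4, -0.5], [-0.9, 0.4], [2.0, -0.4], [57.2, 19.2], [-59.1, -22.4], [-65.2, -28.3], [63.2, 26.2]]
tray [0.5702 0.2054 0.1661] 9.517904115755469
[[0.7, -0.9], [2.0, -1.2], [-2.0, -0.1], [-0.1, -0.4], [0.4, -0.5], [-0.8, -1.4]]
ball (array([0.5618, 0.2476, 0.1257]), np.float64(0.047271853235416675)) exp [[0.5627 0.2498 0.1245]]
lens (array([ 0.5234, -0.2206,  0.0615]), np.float64(0.0019317449151448976))
[[0.5907 0.1072 0.134 ]]
[[0.5845 0.306  0.134 ]]
[[0.5179 0.2923 0.134 ]]
```

```bash
cat >> h.py <<'E'
def plan(*targets):  # each (x,y,z of grasp point in world, tool yaw deg)
    from workcell import get_state
    from scipy.spatial.transform import Rotation as Ro
    s=get_state();R=np.array(s['tool_rot']);p=np.array(s['position'])
    print('t',round(s['clock'],2),'grasp',(p+.147*R[:,2]).round(4),'yaw',np.degrees(np.arctan2(R[1,0],R[0,0])).round(2),'F',np.round(s['ft_force'],1),'open',round(s['opening'],3),'gf',s['gripper_force'],'q',np.round(s['q'],0))
    for x,y,z,a in targets:
        a=np.radians(a);T=np.array([[np.cos(a),np.sin(a),0],[np.sin(a),-np.cos(a),0],[0,0,-1]])
        print('turn',Ro.from_matrix(R.T@T).as_rotvec().round(3).tolist(),'shift',(R.T@(np.array([x,y,z+.147])-p)).round(4).tolist())
E
python3 -c "
from h import *
plan((.6,-.2,.27,70),(.555,.2,.28,101.6))"
```

```text
t 0.1 grasp [ 0.2736 -0.5891  0.257 ] yaw 24.92 F [ 0.3 -0.6 -0.1] open 1.004 gf 0.0 q [61. 31. -0. 88.  0. 61. -4.]
turn [-0.001, -0.0, -0.787] shift [0.4599, -0.2155, -0.0128]
turn [-0.001, -0.001, -1.338] shift [0.5877, -0.5973, -0.0222]
```

Units first: shifts go in shares of 800 mm and turns go in shares of pi rad. So -0.597 m is -0.7463, 0.588 m is 0.735, -1.338 rad is -0.4259.

>>> apply_moves(
  commands=[
    [[0,0,-0.2505],[0.575,-0.2688,-0.0163],0.6],
    [[0,0,-0.2505],[0.575,-0.2688,-0.0163],0.6],
    [[0,0,-0.2505],[0.575,-0.2688,-0.0163],0.6],
    [[0,0,-0.2505],[0.575,-0.2688,-0.0163],0.6],
    [[0,0,-0.2505],[0.575,-0.2688,-0.0163],0.6],
    [[0,0,-0.2505],[0.575,-0.2688,-0.0163],0.6],
    [[0,0,-0.2505],[0.575,-0.2688,-0.0163],0.6],
    [[0,0,-0.2505],[0.575,-0.2688,-0.0163],0.6],
    [[0,0,-0.2505],[0.575,-0.2688,-0.0163],0.6],
    [[0,0,-0.4259],[0.735,-0.7463,-0.0275],0.6],
    [[0,0,-0.4259],[0.735,-0.7463,-0.0275],0.6],
    [[0,0,-0.4259],[0.735,-0.7463,-0.0275],0.6],
    [[0,0,-0.4259],[0.735,-0.7463,-0.0275],0.6],
    [[0,0,-0.4259],[0.735,-0.7463,-0.0275],0.6],
    [[0,0,-0.4259],[0.735,-0.7463,-0.0275],0.6],
    [[0,0,-0.4259],[0.735,-0.7463,-0.0275],0.6],
    [[0,0,-0.4259],[0.735,-0.7463,-0.0275],0.6],
    [[0,0,-0.4259],[0.735,-0.7463,-0.0275],0.6],
    [[0,0,-0.4259],[0.735,-0.7463,-0.0275],0.6],
    [[0,0,-0.4259],[0.735,-0.7463,-0.0275],0.6],
  ],
)

```text
clock: 2.1
position: [0.5552, 0.2007, 0.4263]
tool_rot: [[-0.203, 0.979, -0.001], [0.979, 0.203, -0.0], [-0.0, -0.001, -1.0]]
ft_force: [0.3, -1.5, -0.6]
opening: 0.402
gripper_force: 0.0
```

Run:
```python
from h import *
from workcell import capture
c=capture('wrist');cv2.imwrite('pics/w1.png',cv2.resize(c['img'][...,::-1],(800,600),interpolation=cv2.INTER_CUBIC));np.savez('wrist.npz',**{k:c[k] for k in('img','mtx','rvec','tvec')})
print(-cv2.Rodrigues(np.array(c['rvec']))[0].T@np.array(c['tvec']))
plan()
p=[.5709,.2032,.2031]
print(proj(c,w(p,[[0,-.098,.134],[.034,.098,.134],[-.034,.098,.134]]))*1.25)
```

```text
[0.54126702 0.26409885 0.40580796]
t 2.15 grasp [0.5555 0.1988 0.2792] yaw 101.57 F [-0.1 -0.3 -0.4] open 0.405 gf 0.0 q [ -2.  27. -30.  95.  15.  63. -25.]
[[428.45849893 433.92672419]
 [494.54624597 123.24974346]
 [373.59994475 123.08215371]]
```

View pics/w1.png

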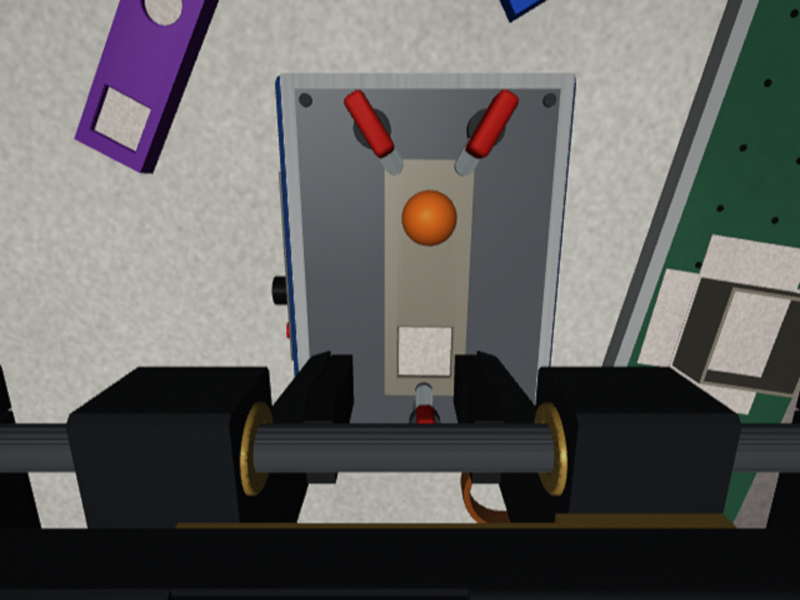

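The wrist view shows b's wing at about (493,124), c's at (370,124) and a's at (425,415), partly hidden. The tray's top corners are near (387,160), (472,160) and (386,395). I'll compute the wing angles and refine the tester and tray fits.

Run:
```python
from h import *
W=load('wrist');A=load('scene');B=load('side')
def ray(c,uv,z):
    R=cv2.Rodrigues(c['rvec'])[0];o=-R.T@c['tvec'];d=R.T@np.linalg.inv(c['mtx'])@np.r_[uv,1];return (o+d*(z-o[2])/d[2])[:2]
hsv=cv2.cvtColor(W['img'],cv2.COLOR_RGB2HSV)
m=(((hsv[...,0]<4)|(hsv[...,0]>176))&(hsv[...,1]>190)&(hsv[...,2]>60)).astype(np.uint8)
n,l,st,ce=cv2.connectedComponentsWithStats(m)
print('V',[np.percentile(hsv[...,2][l==i],[10,50,90]) for i in range(1,n) if st[i,4]>100])
for i in range(1,n):
    if st[i,4]<100: continue
    yx=np.argwhere((l==i)&(hsv[...,2]>np.percentile(hsv[...,2][l==i],45)))
    P=np.array([ray(W,[x,y],.146) for y,x in yx])*1000
    (cx,cy),(a,b),an=cv2.minAreaRect(P.astype(np.float32)); e=np.linalg.eigh(np.cov(P.T))[1][:,1]
    print(ce[i]*1.25,'c',cx,cy,'size',a,b,'mean',P.mean(0),'dir',np.degrees(np.arctan2(e[1],e[0])))
    P=np.array([ray(W,[x,y],.14) for y,x in np.argwhere(l==i)])*1000; print(' all mean',P.mean(0),cv2.minAreaRect(P.astype(np.float32)))
np.set_printoptions(precision=4,suppress=True)
pc=np.array([[-.095,-.135,.092],[.095,-.135,.092],[.095,.135,.092],[-.095,.135,.092]])
for n,q in (('TL',(280,76)),('TR',(574,76)),('trTL',(387,160)),('trTR',(472,160)),('trBL',(386,395)),('trR',(467,300))):
    print(n,ray(W,np.array(q)/1.25,.092 if len(n)==2 else .112))
print('ball',ray(W,np.array((429.5,218))/1.25,.1245))
k=np.array([[0,-.098,.134],[.034,.098,.134],[-.034,.098,.134]])
sa=lambda q:(np.array(q)+.5)/5.5-.5+[320,230]
sb=lambda q:(np.array(q)+.5)/4.5-.5+[180,220]
obs=[(A,k,sa([(187,180),(627,200),(583,92)])),(B,k,sb([(399,90),(164,279),(268,323)]))]
print('knobs only',*fit(obs,[.57,.2,.2]))
p,r=fit(obs+[(A,pc[:3],sa([(80,105),(142,410),(720,360)])),(B,pc,sb([(568,160),(312,68),(50,343),(335,466)])),(W,pc[[3,2]],np.array([(280,76),(574,76)])/1.25)],[.57,.2,.2]);print('all',p,r.reshape(-1,2).round(1).tolist())
```

```text
V [array([109., 160., 170.]), array([ 87.4, 150. , 169. ]), array([ 63. ,  67.5, 125. ])]
[368.32957111 122.79909707] c 515.7752075195312 291.0222473144531 size 6.884536266326904 30.917978286743164 mean [514.97976832 291.5648084 ] dir 132.36797249742983
 all mean [515.53990128 291.19218816] ((515.671875, 291.0773010253906), (11.412236213684082, 35.355690002441406), 43.36556625366211)
[492.76794872 122.39487179] c 581.459716796875 304.8938903808594 size 31.6844482421875 7.4434285163879395 mean [581.65524013 305.46132706] dir 71.23964252395676
 all mean [582.39055183 305.25845268] ((582.3072509765625, 305.1737060546875), (35.495723724365234, 12.706289291381836), 72.44071197509766)
[423.67294521 415.60787671] c 584.1849975585938 125.23735046386719 size 10.40762996673584 7.080592632293701 mean [583.69922677 123.71863263] dir -179.79805951157704
 all mean [583.6159096  123.10438446] ((584.31591796875, 124.13983154296875), (11.469390869140625, 11.725465774536133), 11.800713539123535)
TL [0.4509 0.3121]
TR [0.6332 0.3498]
trTL [0.5281 0.2753]
trTR [0.5797 0.286 ]
trBL [0.5584 0.1187]
trR [0.5981 0.1982]
ball [0.5607 0.2468]
knobs only [0.5707 0.203  0.2035] [ 0.1105  0.0844  0.1846  0.0891  0.1268  0.2668  0.2603 -0.1134 -0.0046
  0.1943  0.3129 -0.2228]
all [0.5704 0.2006 0.2024] [[-0.9, -0.1], [-0.8, -0.0], [-0.8, 0.1], [1.0, -0.5], [0.8, -0.3], [1.1, -0.7], [-2.4, -0.8], [-2.0, 0.1], [0.9, -0.6], [1.1, -1.7], [-1.4, -2.4], [-0.9, -1.5], [0.7, -1.7], [-0.6, -2.5], [4.6, -2.0]]
```

```bash
python3 -c "
from h import *
plan((.59,.107,.20,101.6),(.59,.107,.144,101.6))"
```

```text
t 2.15 grasp [0.5555 0.1988 0.2792] yaw 101.57 F [-0.1 -0.3 -0.4] open 0.405 gf 0.0 q [ -2.  27. -30.  95.  15.  63. -25.]
turn [-0.001, 0.001, -0.001] shift [-0.0969, 0.0153, 0.0793]
turn [-0.001, 0.001, -0.001] shift [-0.0969, 0.0154, 0.1353]
```

Scaled: 0.135 m is 0.1688, 0.11 m is 0.1375.

>>> apply_moves(
  commands=[
    [[0,0,0],[-0.1213,0.0194,0.1],0.6],
    [[0,0,0],[-0.1213,0.0194,0.1],0.6],
    [[0,0,0],[-0.1213,0.0194,0.1],0.6],
    [[0,0,0],[-0.1213,0.0194,0.1],0.6],
    [[0,0,0],[-0.1213,0.0194,0.1375],0.6],
    [[0,0,0],[-0.1213,0.0194,0.1688],0.6],
    [[0,0,0],[-0.1213,0.0194,0.1688],0.6],
    [[0,0,0],[-0.1213,0.0194,0.1688],0.75],
    [[0,0,0],[-0.1213,0.0194,0.1688],1],
    [[0,0,0],[-0.1213,0.0194,0.1688],1],
    [[0,0,0],[-0.1213,0.0194,0.1688],1],
    [[0,0,0],[-0.1213,0.0194,0.1688],1],
  ],
  force=25,
)

```text
clock: 3.35
position: [0.5897, 0.1081, 0.2931]
tool_rot: [[-0.201, 0.98, -0.001], [0.98, 0.201, -0.0], [-0.0, -0.001, -1.0]]
ft_force: [-5.5, -1.3, 6.7]
opening: 0.134
gripper_force: 24.9
```

Run:
```python
from h import *
from workcell import get_state
plan((.59,.107,.144,101.6));s=get_state();print(s['ft_torque'])
```

```text
t 3.35 grasp [0.5896 0.1081 0.1461] yaw 101.6 F [-5.5 -1.3  6.7] open 0.134 gf 24.933753185905516 q [  4.  36. -26. 100.  20.  49. -19.]
turn [-0.001, 0.0, -0.0] shift [-0.0012, 0.0, 0.0021]
[-0.13889583  1.0043523   0.01967628]
```

Scaled: -0.001 m is -0.0013, -0.98 rad is -0.3119.

>>> apply_moves(
  commands=[
    [[0,0,-0.0446],[0,-0.0013,0],1],
    [[0,0,-0.0891],[0,-0.0013,0],1],
    [[0,0,-0.1337],[0,-0.0013,0],1],
    [[0,0,-0.1783],[0,-0.0013,0],1],
    [[0,0,-0.2228],[0,-0.0013,0],1],
    [[0,0,-0.2674],[0,-0.0013,0],1],
    [[0,0,-0.3119],[0,-0.0013,0],1],
    [[0,0,-0.3565],[0,-0.0013,0],1],
    [[0,0,-0.4011],[0,-0.0013,0],1],
    [[0,0,-0.4329],[0,-0.0013,0],1],
    [[0,0,-0.452],[0,-0.0013,0],1],
    [[0,0,-0.4647],[0,-0.0013,0],1],
    [[0,0,-0.4647],[0,-0.0013,0],1],
    [[0,0,-0.4647],[0,-0.0013,0],1],
  ],
)

```text
clock: 4.75
position: [0.5892, 0.1074, 0.2931]
tool_rot: [[-0.996, -0.089, -0.0], [-0.089, 0.996, -0.001], [0.0, -0.001, -1.0]]
ft_force: [-4.3, -0.3, 6.1]
opening: 0.139
gripper_force: 25.7
```

Run:
```python
from h import *
from workcell import get_state
plan((.5834,.3056,.20,72),(.5834,.3056,.144,72));s=get_state();print(s['ft_torque'])
```

```text
t 4.75 grasp [0.5892 0.1073 0.1461] yaw -174.88 F [-4.3 -0.3  6.1] open 0.139 gf 25.689086296915775 q [ 17.  42. -45.  99.  36.  55.  53.]
turn [-0.001, 0.001, 1.974] shift [-0.0119, 0.1979, -0.054]
turn [-0.001, 0.001, 1.974] shift [-0.0119, 0.198, 0.002]
[-0.11902047  0.69606932 -0.53701017]
```

Scaled: 0.198 m is 0.2475, -0.054 m is -0.0675, 1.974 rad is 0.6283.

>>> apply_moves(
  commands=[
    [[0,0,0],[0,0,0],0.6],
    [[0,0,0],[0,0,0],0.6],
    [[0,0,0],[0,0,0],0.6],
    [[0,0,0],[0,0,-0.0675],0.6],
    [[0,0,0.0318],[0,0,-0.0675],0.6],
    [[0,0,0.6283],[-0.015,0.2475,-0.0675],0.6],
    [[0,0,0.6283],[-0.015,0.2475,-0.0675],0.6],
    [[0,0,0.6283],[-0.015,0.2475,-0.0675],0.6],
    [[0,0,0.6283],[-0.015,0.2475,-0.0675],0.6],
    [[0,0,0.6283],[-0.015,0.2475,-0.0675],0.6],
    [[0,0,0.6283],[-0.015,0.2475,-0.0675],0.6],
    [[0,0,0.6283],[-0.015,0.2475,-0.0675],0.6],
    [[0,0,0.6283],[-0.015,0.2475,-0.0675],0.6],
    [[0,0,0.6283],[-0.015,0.2475,-0.0675],0.6],
    [[0,0,0.6283],[-0.015,0.2475,-0.0675],0.6],
    [[0,0,0.6283],[-0.015,0.2475,-0.0675],0.6],
    [[0,0,0.6283],[-0.015,0.2475,-0.0675],0.6],
    [[0,0,0.6283],[-0.015,0.2475,-0.0675],0.6],
    [[0,0,0.6283],[-0.015,0.2475,-0.0675],0.6],
    [[0,0,0.6283],[-0.015,0.2475,-0.0675],0.6],
  ],
)

```text
clock: 6.75
position: [0.5831, 0.3059, 0.3457]
tool_rot: [[0.305, 0.952, -0.0], [0.952, -0.305, -0.0], [-0.0, -0.0, -1.0]]
ft_force: [-0.2, 0.8, 0.2]
opening: 0.404
gripper_force: 0.0
```

Run:
```python
from h import *
from workcell import get_state
plan((.5834,.3056,.144,72));s=get_state();print(s['ft_torque'])
```

```text
t 6.75 grasp [0.5831 0.3059 0.1987] yaw 72.27 F [-0.2  0.8  0.2] open 0.404 gf 0.0 q [-17.  37. -21.  89.  15.  57. -61.]
turn [-0.0, 0.0, 0.005] shift [-0.0002, 0.0004, 0.0547]
[-0.02352232 -0.03855191  0.00664433]
```

Scaled: 0.053 m is 0.0663, 0.03 m is 0.0375.

>>> apply_moves(
  commands=[
    [[0,0,0],[0,0,0.0375],0.6],
    [[0,0,0],[0,0,0.0663],0.6],
    [[0,0,0],[0,0,0.0663],0.6],
    [[0,0,0],[0,0,0.0663],0.75],
    [[0,0,0],[0,0,0.0663],1],
    [[0,0,0],[0,0,0.0663],1],
    [[0,0,0],[0,0,0.0663],1],
    [[0,0,0],[0,0,0.0663],1],
  ],
  force=25,
)

```text
clock: 7.55
position: [0.5833, 0.3063, 0.2941]
tool_rot: [[0.307, 0.952, 0.001], [0.952, -0.307, 0.001], [0.001, 0.001, -1.0]]
ft_force: [-2.0, 0.6, 5.9]
opening: 0.134
gripper_force: 25.0
```

Scaled: -1.46 rad is -0.4647.

>>> apply_moves(
  commands=[
    [[0,0,-0.0446],[0,0,0],1],
    [[0,0,-0.0891],[0,0,0],1],
    [[0,0,-0.1337],[0,0,0],1],
    [[0,0,-0.1783],[0,0,0],1],
    [[0,0,-0.2228],[0,0,0],1],
    [[0,0,-0.2674],[0,0,0],1],
    [[0,0,-0.3119],[0,0,0],1],
    [[0,0,-0.3565],[0,0,0],1],
    [[0,0,-0.4011],[0,0,0],1],
    [[0,0,-0.4329],[0,0,0],1],
    [[0,0,-0.452],[0,0,0],1],
    [[0,0,-0.4647],[0,0,0],1],
    [[0,0,-0.4647],[0,0,0],1],
    [[0,0,-0.4647],[0,0,0],1],
  ],
)

```text
clock: 8.95
position: [0.5831, 0.3061, 0.2941]
tool_rot: [[-0.911, 0.412, 0.0], [0.412, 0.911, 0.001], [0.0, 0.001, -1.0]]
ft_force: [-3.8, -1.5, 7.5]
opening: 0.141
gripper_force: 26.2
```

Run:
```python
from h import *
from workcell import get_state
plan((.5167,.2917,.20,133),(.5167,.2917,.146,133));s=get_state();print(s['ft_torque'])
```

```text
t 8.95 grasp [0.5831 0.3062 0.1471] yaw 155.7 F [-3.8 -1.5  7.5] open 0.141 gf 26.15115315122239 q [ -6.  45. -39.  90.  32.  57.  11.]
turn [0.001, -0.0, 0.396] shift [0.0546, -0.0404, -0.0529]
turn [0.001, -0.0, 0.396] shift [0.0546, -0.0404, 0.0011]
[-0.17537295  0.67415459 -0.58304263]
```

Scaled: 0.0546 m is 0.0683, -0.053 m is -0.0663, 0.396 rad is 0.1261.

>>> apply_moves(
  commands=[
    [[0,0,0],[0,0,0],0.68],
    [[0,0,0],[0,0,0],0.68],
    [[0,0,0],[0,0,0],0.68],
    [[0,0,0],[0,0,-0.0663],0.68],
    [[0,0,0],[0,0,-0.0663],0.68],
    [[0,0,0.1261],[0.0683,-0.0505,-0.0663],0.68],
    [[0,0,0.1261],[0.0683,-0.0505,-0.0663],0.68],
    [[0,0,0.1261],[0.0683,-0.0505,-0.0663],0.68],
    [[0,0,0.1261],[0.0683,-0.0505,-0.0663],0.68],
    [[0,0,0.1261],[0.0683,-0.0505,-0.0663],0.68],
    [[0,0,0.1261],[0.0683,-0.0505,-0.0313],0.68],
    [[0,0,0.1261],[0.0683,-0.0505,0],0.68],
    [[0,0,0.1261],[0.0683,-0.0505,0],0.68],
    [[0,0,0.1261],[0.0683,-0.0505,0],0.8],
    [[0,0,0.1261],[0.0683,-0.0505,0],1],
    [[0,0,0.1261],[0.0683,-0.0505,0],1],
    [[0,0,0.1261],[0.0683,-0.0505,0],1],
    [[0,0,0.1261],[0.0683,-0.0505,0],1],
  ],
  force=25,
)

```text
clock: 10.75
position: [0.5171, 0.2916, 0.294]
tool_rot: [[-0.683, 0.73, 0.002], [0.73, 0.683, 0.001], [-0.001, 0.002, -1.0]]
ft_force: [-1.2, -0.9, 6.0]
opening: 0.133
gripper_force: 25.0
```

Scaled: -1.46 rad is -0.4647.

>>> apply_moves(
  commands=[
    [[0,0,-0.0446],[0,0,0],1],
    [[0,0,-0.0891],[0,0,0],1],
    [[0,0,-0.1337],[0,0,0],1],
    [[0,0,-0.1783],[0,0,0],1],
    [[0,0,-0.2228],[0,0,0],1],
    [[0,0,-0.2674],[0,0,0],1],
    [[0,0,-0.3119],[0,0,0],1],
    [[0,0,-0.3565],[0,0,0],1],
    [[0,0,-0.4011],[0,0,0],1],
    [[0,0,-0.4329],[0,0,0],1],
    [[0,0,-0.452],[0,0,0],1],
    [[0,0,-0.4647],[0,0,0],1],
    [[0,0,-0.4647],[0,0,0],1],
    [[0,0,-0.4647],[0,0,0],1],
  ],
)

```text
clock: 12.15
position: [0.5173, 0.2923, 0.294]
tool_rot: [[-0.803, -0.597, 0.002], [-0.597, 0.803, 0.003], [-0.003, 0.001, -1.0]]
ft_force: [0.2, 2.4, 6.1]
opening: 0.138
gripper_force: 26.6
```

Run:
```python
from h import *
from workcell import get_state
plan((.55,.19,.28,101.6));s=get_state();print(s['ft_torque'])
```

```text
t 12.15 grasp [0.5175 0.2928 0.147 ] yaw -143.38 F [0.2 2.4 6.1] open 0.138 gf 26.61372909831698 q [  3.  45. -54.  99.  43.  58.  60.]
turn [0.004, 0.001, 2.007] shift [0.0343, -0.1015, -0.1333]
[ 0.72028178 -0.1116813  -0.61874563]
```

Scaled: -0.134 m is -0.1675, -0.133 m is -0.1663, 2.007 rad is 0.6388.

>>> apply_moves(
  commands=[
    [[0,0,0],[0,0,0],0.65],
    [[0,0,0],[0,0,0],0.65],
    [[0,0,0],[0,0,0],0.65],
    [[0,0,0],[0,0,-0.0625],0.65],
    [[0,0,0],[0,0,-0.125],0.6],
    [[0.0013,0,0.6388],[0.0725,-0.1675,-0.1663],0],
    [[0.0013,0,0.6388],[0.0725,-0.1675,-0.1663],0],
    [[0.0013,0,0.6388],[0.0725,-0.1675,-0.1663],0],
    [[0.0013,0,0.6388],[0.0725,-0.1675,-0.1663],0],
    [[0.0013,0,0.6388],[0.0725,-0.1675,-0.1663],0],
    [[0.0013,0,0.6388],[0.0725,-0.1675,-0.1663],0],
    [[0.0013,0,0.6388],[0.0725,-0.1675,-0.1663],0],
    [[0.0013,0,0.6388],[0.0725,-0.1675,-0.1663],0],
    [[0.0013,0,0.6388],[0.0725,-0.1675,-0.1663],0],
    [[0.0013,0,0.6388],[0.0725,-0.1675,-0.1663],0],
    [[0.0013,0,0.6388],[0.0725,-0.1675,-0.1663],0],
    [[0.0013,0,0.6388],[0.0725,-0.1675,-0.1663],0],
    [[0.0013,0,0.6388],[0.0725,-0.1675,-0.1663],0],
    [[0.0013,0,0.6388],[0.0725,-0.1675,-0.1663],0],
    [[0.0013,0,0.6388],[0.0725,-0.1675,-0.1663],0],
  ],
)

```text
clock: 14.15
position: [0.5502, 0.1492, 0.4255]
tool_rot: [[-0.203, 0.979, -0.002], [0.979, 0.203, -0.004], [-0.004, -0.002, -1.0]]
ft_force: [-0.4, 0.1, 0.4]
opening: 1.001
gripper_force: 0.0
```

Run:
```python
from h import *
from workcell import capture
c=capture('wrist');cv2.imwrite('pics/w2.png',cv2.resize(c['img'][...,::-1],(800,600),interpolation=cv2.INTER_CUBIC));np.savez('wrist2.npz',**{k:c[k] for k in('img','mtx','rvec','tvec')})
plan()
```

```text
t 14.2 grasp [0.55   0.1486 0.2785] yaw 101.84 F [ 0.3 -0.1 -0.4] open 1.002 gf 0.0 q [  8.  26. -36.  98.  17.  62. -22.]
```

View pics/w2.png

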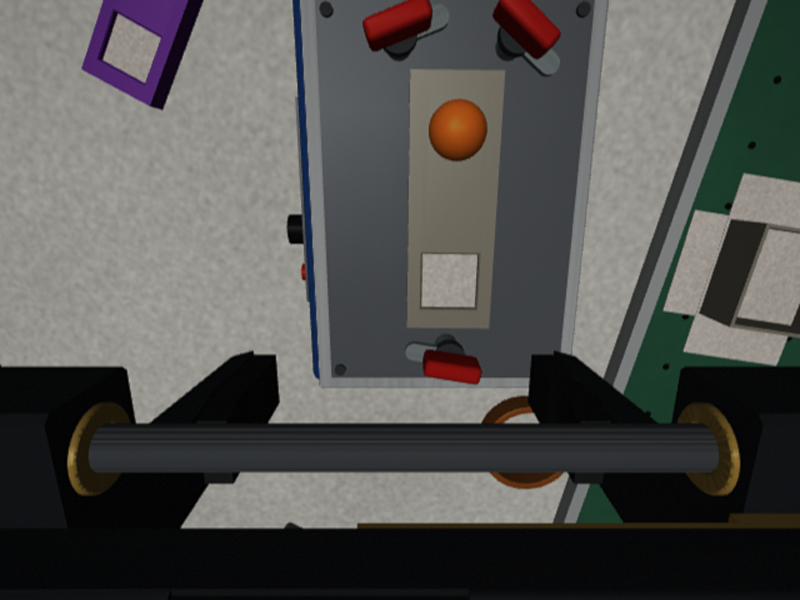

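All three fingers are clear of the tray. The tray's top corners are at (411,69), (505,70), (490,328) and (407,327), and the ball is at (458,129).

Run:
```python
from h import *
W=load('wrist2');A=load('scene');B=load('side')
sa=lambda q:(np.array(q)+.5)/5.5-.5+[320,230]
sb=lambda q:(np.array(q)+.5)/4.5-.5+[180,220]
tc=np.array([[-.028,.08,.112],[.028,.08,.112],[.028,-.08,.112],[-.028,-.08,.112],[0,.045,.1245]])
q=np.array([(411,69),(505,70),(490,328),(407,327),(458,129)])/1.25
o=[(W,tc,q)]
oo=[(A,tc[[2,1,3]],sa([(232,255),(570,237),(228,160)])),(B,tc[[2,3,0]],sb([(350,125),(427,157),(277,333)]))]
for ob in (o,o+oo):
    t,r=fit(ob,[.57,.2,.2]);print(t,np.degrees(t[2]),r.reshape(-1,2).round(1).tolist())
R=cv2.Rodrigues(W['rvec'])[0]
# bias: project knobs
print(proj(W,w([.5707,.203,.2035],[[0,-.098,.146],[.034,.098,.146],[-.034,.098,.146]]))*1.25)
t=[.5705,.2030,.2030]
g=w(t,[[0,.008,.116]])[0];print(g)
plan((*g[:2],.2,101.63),(*g[:2],.116,101.63))
```

```text
[0.56952901 0.2027158  0.19581634] 11.219449700782826 [[-0.5, -0.4], [0.5, -0.5], [-0.3, 0.1], [0.3, 0.2], [0.0, 0.8]]
[0.56953208 0.20282954 0.19442104] 11.139504964881299 [[-0.3, -0.6], [0.7, -0.6], [-0.4, -0.0], [0.2, 0.1], [0.1, 0.7], [0.2, -0.5], [1.0, -2.1], [-3.1, 0.3], [-0.2, -0.9], [0.6, -1.4], [1.0, -1.7]]
[[455.71332259 372.53027544]
 [535.39958409  13.47182482]
 [400.69718148  13.46596457]]
[0.56888713 0.21083573 0.116     ]
t 14.2 grasp [0.55   0.1486 0.2785] yaw 101.84 F [ 0.3 -0.1 -0.4] open 1.002 gf 0.0 q [  8.  26. -36.  98.  17.  62. -22.]
turn [-0.002, 0.003, 0.004] shift [0.0568, 0.031, 0.0782]
turn [-0.002, 0.003, 0.004] shift [0.0571, 0.0313, 0.1622]
```

Scaled: 0.163 m is 0.2038, 0.057 m is 0.0713, 0.009 rad is 0.0029.

>>> apply_moves(
  commands=[
    [[-0.0006,0.001,0.0029],[0.0713,0.0388,0.075],0],
    [[-0.0006,0.001,0.0029],[0.0713,0.0388,0.1],0],
    [[-0.0006,0.001,0.0029],[0.0713,0.0388,0.1],0],
    [[-0.0006,0.001,0.0029],[0.0713,0.0388,0.1375],0],
    [[-0.0006,0.001,0.0029],[0.0713,0.0388,0.175],0],
    [[-0.0006,0.001,0.0029],[0.0713,0.0388,0.1938],0],
    [[-0.0006,0.001,0.0029],[0.0713,0.0388,0.2025],0],
    [[-0.0006,0.001,0.0029],[0.0713,0.0388,0.2038],0],
    [[-0.0006,0.001,0.0029],[0.0713,0.0388,0.2038],0],
  ],
  force=20,
)

```text
clock: 15.1
position: [0.5696, 0.2109, 0.2637]
tool_rot: [[-0.195, 0.981, 0.002], [0.981, 0.195, 0.001], [0.0, 0.002, -1.0]]
ft_force: [0.3, -0.5, 0.1]
opening: 0.996
gripper_force: 0.0
```

Run:
```python
from h import *
plan((.5685,.2108,.115,101.3))
```

```text
t 15.1 grasp [0.5698 0.211  0.1167] yaw 101.23 F [ 0.3 -0.5  0.1] open 0.996 gf 0.0 q [ -3.  41. -31.  99.  27.  48. -35.]
turn [0.002, -0.0, -0.001] shift [0.0001, -0.0011, 0.0017]
```

Scaled: 0.002 m is 0.0025, -0.001 m is -0.0013, 0.002 rad is 0.0006.

>>> apply_moves(
  commands=[
    [[0.0006,0,-0.0003],[0,-0.0013,0.0025],0.1],
    [[0.0006,0,-0.0003],[0,-0.0013,0.0025],0.2],
    [[0.0006,0,-0.0003],[0,-0.0013,0.0025],0.28],
    [[0.0006,0,-0.0003],[0,-0.0013,0.0025],0.32],
    [[0.0006,0,-0.0003],[0,-0.0013,0.0025],0.34],
    [[0.0006,0,-0.0003],[0,-0.0013,0.0025],0.36],
    [[0.0006,0,-0.0003],[0,-0.0013,0.0025],0.38],
    [[0.0006,0,-0.0003],[0,-0.0013,0.0025],0.5],
    [[0.0006,0,-0.0003],[0,-0.0013,0.0025],1],
    [[0.0006,0,-0.0003],[0,-0.0013,0.0025],1],
    [[0.0006,0,-0.0003],[0,-0.0013,0.0025],1],
  ],
  force=20,
)

```text
clock: 16.2
position: [0.5682, 0.2107, 0.2606]
tool_rot: [[-0.196, 0.981, -0.001], [0.981, 0.196, -0.0], [0.0, -0.001, -1.0]]
ft_force: [1.3, 0.3, 0.3]
opening: 0.629
gripper_force: 20.0
```

Run:
```python
from h import *
plan((.5685,.2108,.115,101.3))
```

```text
t 16.2 grasp [0.568  0.2107 0.1136] yaw 101.29 F [1.3 0.3 0.3] open 0.629 gf 20.000052116811275 q [ -3.  41. -31.  99.  27.  48. -35.]
turn [-0.001, -0.0, -0.0] shift [0.0, 0.0003, -0.0014]
```

Run:
```python
import cv2,numpy as np
from h import *
a=load('scene')['img'][228:293,200:268,::-1];b=load('side')['img'][192:248,325:390,::-1]
r=lambda m:cv2.resize(m,(390,int(m.shape[0]*390/m.shape[1])),interpolation=cv2.INTER_CUBIC)
a,b=r(a),r(b);h=max(len(a),len(b));p=lambda m:np.pad(m,((0,h-len(m)),(0,0),(0,0)))
cv2.imwrite('pics/lens.png',np.hstack([p(a),p(b)]));print(a.shape,b.shape)
```

```text
(372, 390, 3) (336, 390, 3)
```

View pics/lens.png

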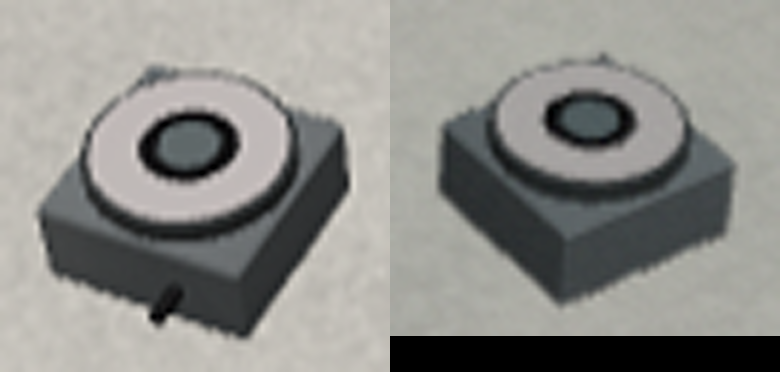

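Scaled: -0.11 m is -0.1375, -0.108 m is -0.135.

>>> apply_moves(
  commands=[
    [[0,0,0],[0,0,-0.0038],1],
    [[0,0,0],[0,0,-0.0113],1],
    [[0,0,0],[0,0,-0.0225],1],
    [[0,0,0],[0,0,-0.035],1],
    [[0,0,0],[0,0,-0.0475],1],
    [[0,0,0],[0,0,-0.0625],1],
    [[0,0,0],[0,0,-0.0775],1],
    [[0,0,0],[0,0,-0.0925],1],
    [[0,0,0],[0,0,-0.1075],1],
    [[0,0,0],[0,0,-0.12],1],
    [[0,0,0],[0,0,-0.13],1],
    [[0,0,0],[0,0,-0.135],1],
    [[0,0,0],[0,0,-0.1375],1],
    [[0,0,0],[0,0,-0.1375],1],
  ],
)

```text
clock: 17.6
position: [0.5682, 0.2107, 0.3704]
tool_rot: [[-0.196, 0.981, -0.002], [0.981, 0.196, -0.0], [0.0, -0.002, -1.0]]
ft_force: [-0.6, 0.8, -1.7]
opening: 0.637
gripper_force: 20.0
```

The lens glass is at (232.5,252.9) in the scene view and (357.9,211.8) in the side view.

Run:
```python
from h import *
A=load('scene');B=load('side')
f=lambda X:np.r_[proj(A,X)[0]-[232.54,252.87],proj(B,X)[0]-[357.92,211.75]]
L=least_squares(f,[.5,-.2,.06]);print('free',L.x,L.fun)
L2=least_squares(lambda X:f([*X,.064]),[.5,-.2]);print('z fixed',L2.x,L2.fun)
from workcell import capture
c=capture('wrist');cv2.imwrite('pics/w3.png',cv2.resize(c['img'][...,::-1],(800,600)))
np.savez('wrist3.npz',**{k:c[k] for k in('img','mtx','rvec','tvec')})
a=np.radians(70);g=[L2.x[0]-.037*np.cos(a),L2.x[1]-.037*np.sin(a)]
plan((*g,.2236,70),(*g,.1856,70))
```

```text
free [ 0.52180305 -0.22147885  0.06345056] [ 0.15448588  0.15343529  0.18393031 -0.15983562]
z fixed [ 0.52191303 -0.22129454] [ 0.18931744  0.0492614   0.13209277 -0.28581552]
t 17.65 grasp [0.5678 0.2106 0.2231] yaw 101.29 F [ 0.7 -0.2 -1. ] open 0.634 gf 19.998852722346783 q [  0.  33. -35.  95.  21.  59. -30.]
turn [-0.002, 0.001, 0.546] shift [-0.4461, -0.1491, -0.0001]
turn [-0.002, 0.001, 0.546] shift [-0.4461, -0.149, 0.0379]
```

View pics/w3.png

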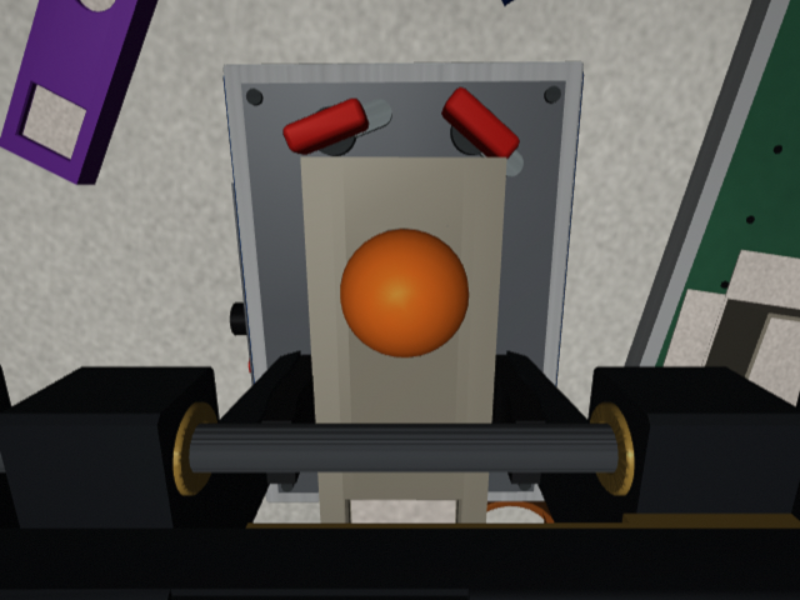

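The tray is held level and the ball sits in its pocket at (404,293). The tray's far corners are at (302,157) and (506,157). Next I'll carry it over smoothly.

Scaled: -0.446 m is -0.5575, -0.4403 m is -0.5504, 0.546 rad is 0.1738.

>>> apply_moves(
  commands=[
    [[0,0,0.0022],[-0.0071,-0.0024,0],1],
    [[0,0,0.0067],[-0.0215,-0.0071,0],1],
    [[0,0,0.0134],[-0.0429,-0.0144,0],1],
    [[0,0,0.0223],[-0.0715,-0.0239,0],1],
    [[0,0,0.0334],[-0.1073,-0.0359,0],1],
    [[0,0,0.0468],[-0.1501,-0.0501,0],1],
    [[0,0,0.0602],[-0.193,-0.0645,0],1],
    [[0,0,0.0735],[-0.2359,-0.0788,0],1],
    [[0,0,0.0869],[-0.2788,-0.0931,0],1],
    [[0,0,0.1003],[-0.3216,-0.1075,0],1],
    [[0,0,0.1136],[-0.3645,-0.1218,0],1],
    [[0,0,0.127],[-0.4074,-0.1361,0],1],
    [[0,0,0.1404],[-0.4503,-0.1504,0],1],
    [[0,0,0.1515],[-0.486,-0.1624,0],1],
    [[0,0,0.1604],[-0.5146,-0.1719,0],1],
    [[0,0,0.1671],[-0.536,-0.1791,0],1],
    [[0,0,0.1716],[-0.5504,-0.1839,0],1],
    [[0,0,0.1738],[-0.5575,-0.1863,0],1],
    [[0,0,0.1738],[-0.5575,-0.1863,0],1],
    [[0,0,0.1738],[-0.5575,-0.1863,0],1],
  ],
)

```text
clock: 19.65
position: [0.5098, -0.2546, 0.3707]
tool_rot: [[0.34, 0.94, -0.002], [0.94, -0.34, 0.001], [-0.0, -0.002, -1.0]]
ft_force: [-0.2, 0.6, -1.7]
opening: 0.631
gripper_force: 20.0
```

Run:
```python
from h import *
from workcell import capture,get_state
def ray(c,uv,z):
    R=cv2.Rodrigues(np.array(c['rvec']))[0];o=-R.T@c['tvec'];d=R.T@np.linalg.inv(c['mtx'])@np.r_[uv,1];return (o+d*(z-o[2])/d[2])
W=load('wrist3');e=[ray(W,np.array(q)/1.25,.2215) for q in((302,157),(506,157))]
a=np.radians(101.29);u=np.array([np.cos(a),np.sin(a)]);m=(e[0]+e[1])[:2]/2-[.5678,.2106];print('far edge ahead',m@u,'side',m@[-u[1],u[0]],'width',np.linalg.norm(e[0]-e[1]))
ims=[]
for n in('scene','side'):
    c=capture(n);np.savez(n+'2.npz',**{k:c[k] for k in('img','mtx','rvec','tvec')})
    h=cv2.cvtColor(c['img'],cv2.COLOR_RGB2HSV);k=((h[...,0]>5)&(h[...,0]<18)&(h[...,1]>170)&(h[...,2]>110)).astype(np.uint8)
    nn,l,st,ce=cv2.connectedComponentsWithStats(k);i=1+np.argmax(st[1:,4]);print(n,ce[i],st[i]);x,y=map(int,ce[i]);x=max(x,80);y=max(y,60)
    ims.append(cv2.resize(c['img'][y-60:y+80,x-70:x+65,::-1],(400,415),interpolation=cv2.INTER_CUBIC));print(x-70,y-60)
    for j in range(1,nn):
        if st[j,4]>60: print(' blob',ce[j],st[j,4])
cv2.imwrite('pics/fin.png',np.hstack(ims))
plan((.5219-.037*np.cos(np.radians(70)),-.2213-.037*np.sin(np.radians(70)),.1856,70))
```

```text
far edge ahead 0.0716446075127299 side 0.0005129462541100212 width 0.05522739683427393
scene [223.8018018  204.32432432] [218 199  13  12 111]
153 144
 blob [223.8018018  204.32432432] 111
side [362.25       163.54761905] [357 159  11  10  84]
292 103
 blob [362.25       163.54761905] 84
t 19.75 grasp [ 0.5096 -0.2545  0.2237] yaw 70.13 F [-0.4  0.4 -1.1] open 0.631 gf 19.998842999339104 q [ 40.  27. -24. 101.  13.  54.  -9.]
turn [-0.002, 0.0, 0.002] shift [-0.0017, 0.0, 0.0381]
```

View pics/fin.png

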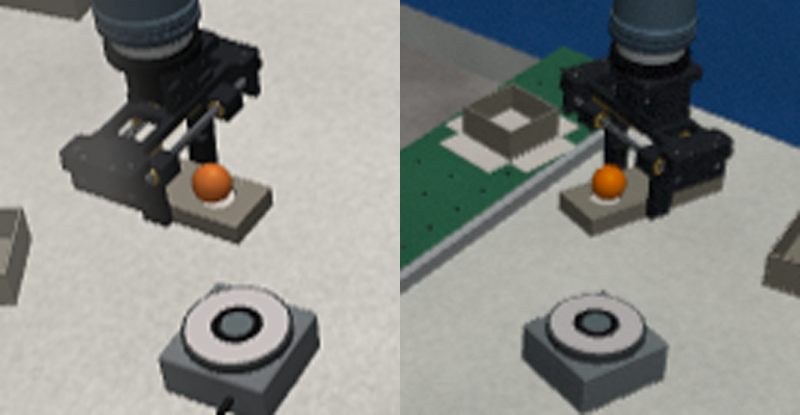

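The tray is over the camera and the ball is seated at (212,182) in the left panel and (609,182) in the right. I'll triangulate the ball with the same cameras as a cross-check.

Run:
```python
from h import *
A=load('scene2');B=load('side2')
# bounding-box/eye centres
for qa,qb in (([223.8,204.3],[362.25,163.55]),([153+212.5*135/400-.5,144+182.5*140/415-.5],[292+209.5*135/400-.5,103+182.5*140/415-.5])):
    r=least_squares(lambda X:np.r_[proj(A,X)[0]-qa,proj(B,X)[0]-qb],[.5,-.2,.2]);print(r.x,r.fun.round(2))
a=np.radians(70.13);print('kin pocket',.5096+.0368*np.cos(a),-.2545+.0368*np.sin(a))
```

```text
[ 0.52201137 -0.22295037  0.23807986] [ 0.15  0.17  0.18 -0.19]
[ 0.52208985 -0.22241675  0.2361035 ] [ 0.04  0.04  0.05 -0.05]
kin pocket 0.5221078478510336 -0.21989084308834733
```

Scaled: 0.038 m is 0.0475, -0.0005 m is -0.0006.

>>> apply_moves(
  commands=[
    [[0,0,0],[0,0,0.0025],1],
    [[0,0,0],[0,0,0.0075],1],
    [[0,0,0],[0,0,0.015],1],
    [[0,0,0],[0,0,0.0238],1],
    [[0,0,0],[0,0,0.0325],1],
    [[0,0,0],[-0.0006,0,0.04],1],
    [[0,0,0],[-0.0006,0,0.045],1],
    [[0,0,0],[-0.0006,0,0.0475],1],
    [[0,0,0],[-0.0006,0,0.0475],1],
    [[0,0,0],[-0.0006,0,0.0475],1],
    [[0,0,0],[-0.0006,0,0.0475],1],
    [[0,0,0],[-0.0006,0,0.0475],1],
    [[0,0,0],[-0.0006,0,0.0475],1],
    [[0,0,0],[-0.0006,0,0.0475],1],
    [[0,0,0],[-0.0006,0,0.0475],1],
    [[0,0,0],[-0.0006,0,0.0475],1],
  ],
)

```text
clock: 21.35
position: [0.5092, -0.2563, 0.3327]
tool_rot: [[0.342, 0.94, -0.002], [0.94, -0.342, -0.0], [-0.001, -0.002, -1.0]]
ft_force: [0.6, -0.5, -1.6]
opening: 0.63
gripper_force: 20.0
```

Run:
```python
from h import *
from workcell import capture,get_state
Q=[]
for n in('scene','side'):
    c=capture(n)
    h=cv2.cvtColor(c['img'],cv2.COLOR_RGB2HSV);k=((h[...,0]>5)&(h[...,0]<18)&(h[...,1]>170)&(h[...,2]>110)).astype(np.uint8)
    nn,l,st,ce=cv2.connectedComponentsWithStats(k);i=1+np.argmax(st[1:,4]);Q.append((c,ce[i]));print(ce[i])
r=least_squares(lambda X:np.concatenate([proj(c,X)[0]-q for c,q in Q]),[.5,-.2,.2]);print('ball',r.x)
plan((.5093,-.256,.1856,70));print(np.round(get_state()['tool_rot'],4)[:,2],get_state()['qd'])
```

```text
[224.98165138 215.66055046]
[361.96385542 174.48192771]
ball [ 0.5212021  -0.22515295  0.19956586]
t 21.45 grasp [ 0.5089 -0.2564  0.1857] yaw 70.0 F [ 0.1 -0.4 -0.9] open 0.632 gf 19.9988155066967 q [ 39.  30. -23. 103.  15.  50. -10.]
turn [-0.002, 0.001, 0.0] shift [0.0003, -0.0, 0.0001]
[-1.8e-03 -2.0e-04 -1.0e+00] [-0.12248725 -0.00900566 -0.06388363 -0.02597998  0.0267107  -0.06949488
 -0.01795204]
```

Scaled: 0.001 m is 0.0013, 0.0005 m is 0.0006.

>>> apply_moves(
  commands=[
    [[0,0,0],[0.0013,0,0.0006],1],
    [[0,0,0],[0.0013,0,0.0006],1],
    [[0,0,0],[0.0013,0,0.0006],1],
    [[0,0,0],[0.0013,0,0.0006],1],
    [[0,0,0],[0.0013,0,0.0006],1],
    [[0,0,0],[0.0013,0,0.0006],1],
    [[0,0,0],[0.0013,0,0.0006],1],
    [[0,0,0],[0.0013,0,0.0006],1],
  ],
)

```text
clock: 22.25
position: [0.5095, -0.2554, 0.3322]
tool_rot: [[0.342, 0.94, -0.002], [0.94, -0.342, -0.0], [-0.001, -0.002, -1.0]]
ft_force: [0.2, 0.6, -0.8]
opening: 0.635
gripper_force: 20.0
```

```bash
python3 -c "
from h import *
plan((.5093,-.256,.1856,70))
from workcell import hand_in
print(hand_in())"
```

```text
t 22.25 grasp [ 0.5093 -0.2554  0.1852] yaw 70.01 F [ 0.2  0.6 -0.8] open 0.635 gf 19.99891446903348 q [ 39.  30. -23. 103.  15.  50. -10.]
turn [-0.002, 0.001, 0.0] shift [-0.0007, -0.0, -0.0004]
the job is handed in; nothing more can be done
None
```

I turned all three clamps to their end stops and handed the job in at 22 s, with the arm still holding the tray level, ball in its pocket, the pocket within a few millimetres of the lens centre and the underside about 100 mm above it; the judge's verdict was not shown.

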